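# Slide the finished box down the drying lane

## Robot

A 7-joint arm with a two-finger parallel gripper is mounted at the origin on the work surface. World frame = base frame: x ahead of the robot, y to its left, z up, the work surface at z = 0. Lengths are in m, angles in rad, forces in N, time in s.
With the tool pointing down it reaches from about 0.425 to 1.025 m from the base axis. Payload 9.4 kg.
Tool frame: the origin (TCP) lies on the centre line of the jaws, within the pads' length; the fingertips stand 22 mm ahead of it and the grasp point (between the pads) lies 3 mm ahead of it; x points along the fingers, y is the direction in which the jaws open and shut, and the axes are right-handed (so a half turn about x gives the same grasp; the last joint's range is limited). The gripper opens to 85 mm and grips with 20 to 120 N. Pads are 22 mm wide; open, the fingers measure 114 mm over their backs; the gripper's body (76 mm by 85 mm) begins 54 mm behind the grasp point. The pads swing forward as they close: fully open they stand 13 mm farther back than shut.
Start: joints at [-1.336, 0.599, -0.003, 1.599, 0.002, 0.943, -0.08], TCP at [0.222, 0.69, 0.253] pointing down, gripper open.
Joint ranges: [-2.57, 2.57], [-0.35, 1.97], [-1.29, 1.29], [0.11, 2.56], [-1.05, 4.19], [0.11, 1.86], [-2.63, 2.63]. Speed limits (rad/s): [2.22, 2.22, 3.01, 3.01, 3.14, 3.14, 3.14].

## Interface

Orientations are given as a unit quaternion [w, x, y, z].
In Python, from bench import telemetry, viewer, manip gives the robot as it stands. The module is installed in compiled form; this text tells all that it offers.
- The arm moves only by the tool play_rows, never from a script. Its argument "increments" is text: rows parted by semicolons, each of 5 numbers parted by spaces: the shift along the tool's x, y, z in m, then the turn about the tool's x in rad, then the closure in counts, from 0 (fully open) to 255 (shut). In form: tx ty tz roll gripper; .... A call has exactly 5 rows; each row is the pose to reach, as a shift and turn from the pose commanded when the call began, along the tool's axes at that moment; what a row does not reach only later rows make up. A row lasts 1/12 s, in which the tool goes at most 41.7 mm and 7.16 degrees, less where a joint would pass 70% of its speed; a pose out of reach is approached as far as the arm can. A call with a gripper value outside its range is refused whole. The fingers move at their own pace and stop on an object; "grip_force" is the grip in N (left out, the last holds). Time passes only in rows, so rows that repeat a pose let the fingers close, or fill a call up. It gives the time, the measured TCP pose, the force and the opening at its end, in the units of the state.
- telemetry.sense(): the state, without advancing time (a new reading comes with each control period).
- viewer.capture(name): name is "scene" or "top"; returns a dict with "img" (480x640x3 uint8, red, green, blue), "z_map" (480x640 float32, m along the optical axis (not along the pixel's ray), 0 where there is no reading), "vertical_fov" (degrees; the focal length in pixels is half the picture's height over the tangent of half this angle, whatever the lens; pixels are square), "cx", "cy" (the principal point, pixels), "dist_coeffs" ([k1, k2, p1, p2, k3] as OpenCV has them; the pictures are not rectified), "extrinsics" (4x4, takes a point from camera to world coordinates). Camera axes: x right, y up, looking along -z (the intrinsics and any distortion apply to the point x, -y, -z); pixel columns grow to the right and rows downward; lengths in m; the calibration is good to about 2 mm. A picture is of the moment at which its call begins.
- manip.finish_job(): hands the job in, once; it reports no verdict.
The state is a dict: "clock": time; "joint_pos": joint angles; "qd": joint speeds; "tau": joint torques, N m; "position": TCP position; "orientation": TCP orientation; "wrist_force": force on the tool from outside, world axes, zero at the start; "moment": the same for the moment, N m; "width": opening from 0.0 (shut) to 1.0 (fully open).
Only numpy, scipy, OpenCV 4.12 (cv2) and the standard library are available. Lean on these libraries where they do the work, as an engineer would, in place of code of your own. Each camera call takes 0.05 s, during which the arm holds its last target.

## Task

On the grey laminate board, push the lidded oak box (the longer of the two lidded boxes) down the lane between the two aluminium guide rails until its front end lies flat against the wooden stop block at the lane's far end. Its finish is fresh, so line it up in front of the lane first, and let neither the box nor the hand touch either rail. Only push it along the board, never lift or tip it, leave everything else in its place, and take the hand away at the end.

Things in the scene. Friction and masses are not known exactly. Their poses are not given: they have to be found in the camera images.
- lane: grey laminate board fixed on the table, 520 x 240 mm, 12 mm thick. Origin: centre of its underside (on the table). x runs along the lane towards the stop (the way to push), z up. The bare apron in front of the lane spans x = -260 to -40 mm, the lane x = -40 to 205 mm. Centre line y = 0, clear width between the rails 118 mm. The board is turned so that the push goes to the robot's left (world +y) within about 0.2 rad
- rail_left: aluminium guide rail fixed on the board at the lane's +y side, 260 x 20 mm, 24 mm high (top 36 mm above the table). Origin: centre of its underside; axes as the board's. Must not be touched
- rail_right: the same rail at the lane's -y side. Must not be touched
- mouth (a point): middle of the lane's open entrance, between the rails' near ends, on the board's top surface
- stop_face (a point): foot of the middle of the stop block's face that the box comes to rest against, on the board's top surface; the block is dark wood, fixed, 100 mm wide across the lane, 35 mm high
- oak_box: closed lidded oak box, solid faces, 120 mm long (its x), 90 mm wide (its y), 60 mm high, 0.35 to 0.7 kg, loose; it slides when pushed (2 to 5 N) and stays where it is left. Origin: centre of its underside, which slides on the board's top 12 mm above the table. Starts on the apron, up to 28 mm beside the centre line, turned up to 0.2 rad; its +x end is the front
- sanding_block: cork sanding block 75 x 28 mm, 26 mm high, lying on the board's edge outside the left rail; origin: centre of its underside. Leave alone
- wood_plug: dark wooden plug, 26 mm across, 30 mm high, standing on the board's edge outside the right rail; origin: centre of its underside. Leave alone
- square_box: smaller lidded oak box, 70 x 70 mm, 50 mm high, standing on the table; origin: centre of its underside. Leave alone
- finish_tin: closed tin, 66 mm across, 80 mm high, on the table; origin: centre of its underside. Leave alone
- mug: white mug, 80 mm across, 90 mm high, handle at its +y, on the table; origin: centre of its underside. Leave alone
- screwdriver: screwdriver lying on the table along its x; origin: under its middle. Leave alone
- offcut: dark wooden offcut 140 x 50 mm, 20 mm thick, lying on the table; origin: centre of its underside. Leave alone
- jar: glass jar with metal lid, 64 mm across, 75 mm high, on the table; origin: centre of its underside. Leave alone

How it is judged:
On the way, in this order (a step that is already met when the one before it is completed fails the run):
1. the box stands straight in the lane, its whole length between the rails (x of oak_box in the frame of lane above 0.02 m and y of oak_box in the frame of lane between -0.02 and 0.02 m and angle between the x axis of oak_box and the x axis of lane, either way round below 0.2 rad), for 0.1 s.
2. the box has reached the stop block (x of oak_box in the frame of lane above 0.1405 m), for 0.2 s.
At the end, for the whole second after the job is handed in: The box stands at rest flat on the board in the lane, its front within 4.5 mm of the stop block's face, straight within 0.06 rad and within 16 mm of the lane's centre line; neither rail was ever touched (x of oak_box in the frame of lane above 0.1405 m and y of oak_box in the frame of lane between -0.016 and 0.016 m and angle between the x axis of oak_box and the x axis of lane, either way round below 0.06 rad and z of oak_box in the frame of lane below 0.015 m and angle between oak_box's own z axis and vertical below 0.04 rad and linear speed of oak_box below 0.01 m/s).
It fails at once if a guide rail is touched by the box, the hand or anything else (contact force between any of rail_left, rail_right and anything else above 0.3 N).
It fails at once if the box is lifted or carried off the board (more than 6 mm) (z of oak_box in the frame of lane above 0.018 m).
It fails at once if the box is tipped (more than about 7 degrees) (angle between oak_box's own z axis and vertical above 0.12 rad).
It fails at once if one of the other things is moved (more than 15 mm) (distance of any of sanding_block, wood_plug, square_box, finish_tin, mug, screwdriver, offcut, jar from where it was at the start of the episode above 0.015 m).
It also fails if it takes over 64 s, if anything falls off the work surface, if the arm or the gripper's body presses on something with over 40 N, if the wrist force passes 120 N, or if a joint passes its speed limit or range.

## Working session

There is one attempt and no reset: what is moved stays moved. The work goes in short steps, Python scripts to look and compute and a tool call to move; the robot and the scene stay as the last step left them, time stands still between calls to the robot, and variables do not carry over. Pictures are saved under pics/ and viewed, and the job is handed in when it is done.

Besides the shell and the picture viewer there is one more tool, called after ">>>" as name(argument=value, ...), one argument or row to a line, values as JSON. play_rows: Moves the arm, as the interface text tells. Its arguments: {"type":"object","properties":{"increments":{"type":"string"},"grip_force":{"type":"number"}},"required":["increments"]}

```bash
mkdir -p pics; cat > h.py <<'E'
import numpy as np, cv2
from bench import telemetry, viewer, manip
def cap(n,save=None):
    d=viewer.capture(n)
    if save: cv2.imwrite(f'pics/{save}.png',d['img'][:,:,::-1])
    f=240/np.tan(np.radians(d['vertical_fov'])/2)
    d['K']=np.array([[f,0,d['cx']],[0,f,d['cy']],[0,0,1.]])
    return d
def rays(d,px):
    u=cv2.undistortPoints(np.array(px,float).reshape(-1,1,2),d['K'],np.array(d['dist_coeffs'],float)).reshape(-1,2)
    E=np.array(d['extrinsics']); v=np.c_[u[:,0],-u[:,1],-np.ones(len(u))]
    return E[:3,3],v@E[:3,:3].T
def onplane(d,px,z):
    o,r=rays(d,px); return o+r*((z-o[2])/r[:,2])[:,None]
def depthpts(d):
    vv,uu=np.mgrid[0:480,0:640]
    px=np.c_[uu.ravel(),vv.ravel()]
    o,r=rays(d,px); return (o+r*d['z_map'].ravel()[:,None]).reshape(480,640,3)
E
python3 - <<'E'
from h import *
for n in('top','scene'):
    d=cap(n,n+'0'); print(n,d['vertical_fov'],d['cx'],d['cy'],d['dist_coeffs'],np.round(d['extrinsics'],3))
print(telemetry.sense())
E
```

```text
top 52.27409702555009 320.79774486906047 242.85330334893237 [0.03219137 0.         0.         0.         0.        ] [[-0.027  0.993 -0.116  0.411]
 [-1.    -0.026  0.011 -0.006]
 [ 0.007  0.116  0.993  1.442]
 [ 0.     0.     0.     1.   ]]
scene 47.88521586490542 312.3720615798994 238.88424946231387 [0.044127 0.       0.       0.       0.      ] [[-0.71  -0.453  0.539  1.231]
 [ 0.704 -0.449  0.55   0.662]
 [-0.008  0.77   0.638  0.827]
 [ 0.     0.     0.     1.   ]]
{'clock': 0.1, 'joint_pos': array([-1.33571047,  0.60008392, -0.00254872,  1.60004372,  0.00180642,
        0.94285539, -0.07982647]), 'qd': array([-0.0008032 , -0.00085287,  0.00055214, -0.00129638, -0.00017183,
       -0.00081611, -0.00023962]), 'tau': array([ 4.69754945e-03, -7.77987885e+01,  1.56962425e+00, -2.58625388e+01,
        1.25716176e-02,  5.55456281e-03, -7.42738735e-06]), 'position': array([0.22229176, 0.68968715, 0.25247737]), 'orientation': array([ 0.69850408,  0.10928301,  0.6985638 , -0.11026285]), 'wrist_force': array([-0.29050427,  0.13224065, -0.86877569]), 'moment': array([ 0.02975015, -0.05093011,  0.05491986]), 'width': 1.0027339730859555}
```

View pics/top0.png

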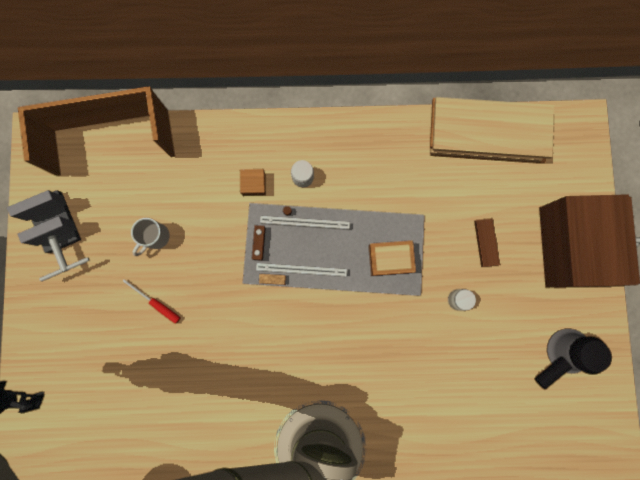

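View pics/scene0.png

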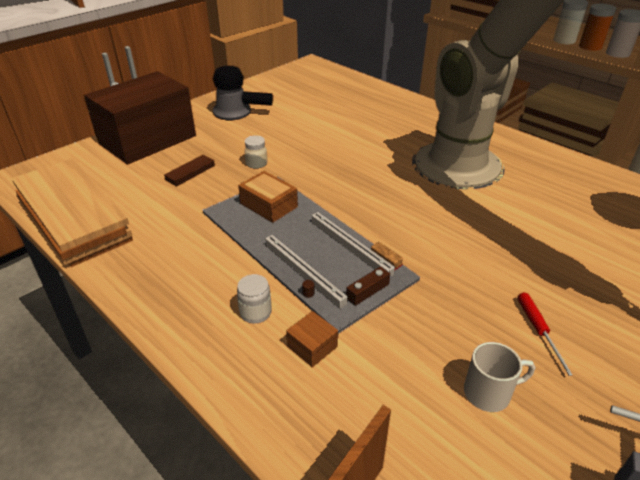

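The top view shows the board at (245–424, 205–294), rails around rows 222 and 270, the stop at (259,243), and the box at (392,258) turned slightly. Next I measure these.

```bash
cat > m.py <<'E'
from h import *
def board(d):
    img=d['img'][:,:,::-1].copy(); hsv=cv2.cvtColor(img,cv2.COLOR_BGR2HSV)
    P=depthpts(d)
    Z=P[:,:,2]; reg=(P[:,:,0]>.4)&(P[:,:,0]<.8)&(abs(P[:,:,1])<.4)
    return img,hsv,P,Z,reg
def rect(p):
    (c,s,a)=cv2.minAreaRect(p.astype(np.float32)); 
    b=cv2.boxPoints((c,s,a)); e0=b[1]-b[0]; e1=b[2]-b[1]
    e=e0 if np.hypot(*e0)>np.hypot(*e1) else e1
    if e[1]<0:e=-e
    return np.array(c),sorted(s),np.arctan2(e[1],e[0])
def big(m):
    m=m.astype(np.uint8); cs,_=cv2.findContours(m,cv2.RETR_EXTERNAL,cv2.CHAIN_APPROX_NONE)
    return max(cs,key=cv2.contourArea)[:,0,:]
E
python3 - <<'E'
from m import *
for n in('top','scene'):
    d=cap(n); img,hsv,P,Z,reg=board(d)
    m=(hsv[:,:,1]<60)&(hsv[:,:,2]<140)&reg
    m=cv2.morphologyEx(m.astype(np.uint8),cv2.MORPH_CLOSE,np.ones((3,3)))
    c=big(m); q=onplane(d,c,.012)
    print(n,'board',rect(q[:,:2]), 'z med',np.median(Z[m>0]))
    mt=reg&(Z>.062)&(Z<.085)
    nl,lab,st,_=cv2.connectedComponentsWithStats(mt.astype(np.uint8))
    for i in range(1,nl):
        if st[i,4]>60:
            cc=big(lab==i); q=onplane(d,cc,.072)
            print('top obj',st[i],rect(q[:,:2]),np.median(Z[lab==i]))
    mr=reg&(hsv[:,:,1]<60)&(hsv[:,:,2]>150)&(Z<.05)
    nl,lab,st,_=cv2.connectedComponentsWithStats(mr.astype(np.uint8))
    for i in range(1,nl):
        if st[i,4]>60:
            cc=big(lab==i); q=onplane(d,cc,.036)
            print('rail',st[i],rect(q[:,:2]),np.median(Z[lab==i]))
    big4=cv2.resize(img[190:310,230:440] if n=='top' else img[160:330,190:430],None,fx=3.3,fy=3.3,interpolation=cv2.INTER_CUBIC)
    cv2.imwrite(f'pics/z_{n}.png',big4)
E
```

```text
top board (array([ 0.55896127, -0.05969116]), [0.23697175085544586, 0.5182864665985107], np.float32(1.4742951)) z med 0.012616384094664479
top obj [291 163  22  20 350] (array([0.77451509, 0.02944546]), [0.055671777576208115, 0.060205306857824326], np.float32(1.5460868)) 0.07930187085237117
top obj [ 370  240   45   35 1368] (array([ 0.52481639, -0.21938002]), [0.09030099958181381, 0.12059038877487183], np.float32(1.6161793)) 0.07296031355285504
rail [260 216  90  12 470] (array([0.63773882, 0.0254035 ]), [0.01979181170463562, 0.2596275508403778], np.float32(1.4763095)) 0.036234543726060386
rail [256 263  91  13 512] (array([0.49950016, 0.03861444]), [0.021500378847122192, 0.2595193386077881], np.float32(1.4755918)) 0.03625939381832288
scene board (array([ 0.56508994, -0.05042514]), [0.23963545262813568, 0.518938422203064], np.float32(1.4770123)) z med 0.012097328238827976
top obj [250 141  13   8  72] (array([ 0.41265452, -0.39207071]), [0.03272651508450508, 0.0384923480451107], np.float32(0.7794252)) 0.07170147362452561
top obj [ 238  170   59   36 1142] (array([ 0.52990377, -0.21105583]), [0.09959854930639267, 0.130435973405838], np.float32(1.6148474)) 0.07170252997129695
top obj [238 274  32  29 584] (array([0.7736854, 0.0348192]), [0.05242786556482315, 0.07761428505182266], np.float32(1.414699)) 0.0791955849910172
rail [313 212  81  59 449] (array([0.50135118, 0.04351095]), [0.020640023052692413, 0.2610284090042114], np.float32(1.4763348)) 0.0355659280960432
rail [266 235  81  67 562] (array([0.6386354 , 0.02955537]), [0.020365681499242783, 0.262162983417511], np.float32(1.4751875)) 0.03563838146609932
rail [255 306  11  14  61] (array([0.79430598, 0.06581961]), [0.018540900200605392, 0.03557371720671654], np.float32(0.99301374)) 0.027677916518186296
```

View pics/z_top.png

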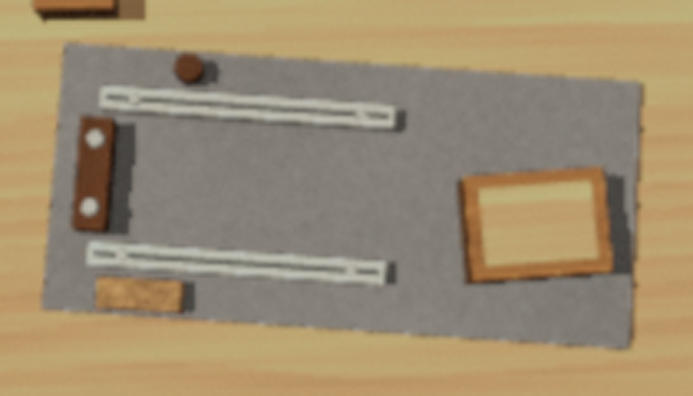

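```bash
cat > p.py <<'E'
from m import *
from scipy.spatial.transform import Rotation as R
O=np.array([0.5602,-0.0578]); A=1.4757
ex=np.array([np.cos(A),np.sin(A)]); ey=np.array([-ex[1],ex[0]])
def lane2w(x,y): return O+x*ex+y*ey
def w2lane(p): q=np.array(p[:2])-O; return q@ex,q@ey
def rot():
    w,x,y,z=telemetry.sense()['orientation']; return R.from_quat([x,y,z,w]).as_matrix()
def where():
    s=telemetry.sense(); M=rot()
    ja=np.arctan2(M[1,1],M[0,1])-A; ja=(ja+np.pi/2)%np.pi-np.pi/2
    print('t',round(s['clock'],2),'pos',np.round(s['position'],4),'lane',np.round(w2lane(s['position']),4),'jaw ang rel lane x',round(ja,4),'down',np.round(M[:,0],3),'F',np.round(s['wrist_force'],1),'w',round(s['width'],3),'q7',round(s['joint_pos'][6],2))
def go(p,z,jaw=None):
    s=telemetry.sense();M=rot(); d=M.T@(np.r_[p,z]-s['position']); print('shift tool',np.round(d,4))
    if jaw is not None:
        # desired jaw axis angle (mod pi) rel lane x
        cur=np.arctan2(M[1,1],M[0,1])-A; e=(jaw-cur+np.pi/2)%np.pi-np.pi/2
        print('roll',round(-e,4),'(tool x down => negative yaw)')
E
python3 - <<'E'
from p import *
where(); print(rot().round(3))
go([.52,.40],.25,0); 
d=cap('top'); c=np.array([0.52482,-0.21938]); print('box lane',w2lane(c),lane2w(-.1635,.1))
E
```

```text
t 0.2 pos [0.2224 0.6898 0.2527] lane [0.7121 0.4073] jaw ang rel lane x -0.2166 down [-0.    -0.001 -1.   ] F [-0.7 -0.6 -0.2] w 1.002 q7 -0.08
[[-0.     0.307  0.952]
 [-0.001  0.952 -0.307]
 [-1.    -0.001  0.   ]]
shift tool [ 0.003  -0.1845  0.3722]
roll -0.2166 (tool x down => negative yaw)
box lane (np.float64(-0.16420938058779053), np.float64(0.01987762880663015)) [ 0.445127   -0.21106596]
```

>>> play_rows(
  increments="0 -0.018 0.036 -0.05 40; 0 -0.036 0.072 -0.10 40; 0 -0.054 0.11 -0.15 40; 0 -0.072 0.145 -0.20 40; 0 -0.09 0.18 -0.217 40",
)

```text
clock: 0.67
position: [0.3674, 0.5476, 0.2532]
orientation: [0.706, 0.032, 0.706, -0.033]
wrist_force: [0.5, 0.8, 0.4]
width: 0.841
```

```bash
python3 - <<'E'
from p import *
where(); go([.53,.35],.2,0);go([.53,.2],.2,0); go(lane2w(-.164,.1),.2,0)
E
```

```text
t 0.67 pos [0.3674 0.5476 0.2532] lane [0.5843 0.2494] jaw ang rel lane x 0.0033 down [ 0. -0. -1.] F [0.5 0.8 0.4] w 0.841 q7 0.37
shift tool [ 0.0533 -0.1818  0.18  ]
roll 0.0033 (tool x down => negative yaw)
shift tool [ 0.0533 -0.3312  0.1938]
roll 0.0033 (tool x down => negative yaw)
shift tool [ 0.0534 -0.7488  0.147 ]
roll 0.0033 (tool x down => negative yaw)
```

>>> play_rows(
  increments="0 -0.026 0.028 0 40; 0 -0.052 0.056 0 40; 0 -0.08 0.085 0 40; 0 -0.11 0.11 0 40; 0 -0.14 0.13 0 40",
)

```text
clock: 1.08
position: [0.4842, 0.3955, 0.2533]
orientation: [0.707, 0.034, 0.706, -0.034]
wrist_force: [0.2, 0.3, -0.3]
width: 0.842
```

>>> play_rows(
  increments="0 -0.04 0.005 0 40; 0 -0.08 0.01 0 40; 0 -0.12 0.015 0 40; 0 -0.16 0.02 0 40; 0 -0.2 0.02 0 40",
)

```text
clock: 1.5
position: [0.4837, 0.1945, 0.2534]
orientation: [0.707, 0.034, 0.706, -0.034]
wrist_force: [0.3, -0.8, -0.5]
width: 0.841
```

>>> play_rows(
  increments="0 -0.04 0 0 40; 0 -0.08 0 0 40; 0 -0.12 0 0 40; 0 -0.16 0 0 40; 0 -0.2 0 0 40",
)

```text
clock: 1.92
position: [0.4638, -0.0044, 0.2535]
orientation: [0.707, 0.033, 0.706, -0.033]
wrist_force: [0.8, -0.3, -0.3]
width: 0.843
```

>>> play_rows(
  increments="0 -0.04 0 0 40; 0 -0.08 0 0 40; 0 -0.12 0 0 40; 0 -0.16 0 0 40; 0 -0.19 0 0 40",
)

```text
clock: 2.33
position: [0.4455, -0.1951, 0.2536]
orientation: [0.706, 0.034, 0.706, -0.035]
wrist_force: [0.6, -0.8, -0.5]
width: 0.845
```

```bash
python3 - <<'E'
from p import *
where(); go(lane2w(-.164,.1),.13,0); go(lane2w(-.164,.1),.05,0)
E
```

```text
t 2.33 pos [ 0.4455 -0.1951  0.2536] lane [-0.1476  0.1011] jaw ang rel lane x -0.0018 down [ 0.    -0.001 -1.   ] F [ 0.6 -0.8 -0.5] w 0.845 q7 1.78
shift tool [ 0.1236 -0.0163  0.0011]
roll -0.0018 (tool x down => negative yaw)
shift tool [ 0.2036 -0.0163  0.001 ]
roll -0.0018 (tool x down => negative yaw)
```

>>> play_rows(
  increments="0.03 -0.016 0 0 40; 0.07 -0.016 0 0 40; 0.11 -0.016 0 0 40; 0.15 -0.016 0 0 40; 0.18 -0.016 0 0 40",
)

```text
clock: 2.75
position: [0.4444, -0.2077, 0.071]
orientation: [0.706, 0.034, 0.707, -0.034]
wrist_force: [-0.4, 0.7, 0.9]
width: 0.844
```

```bash
python3 - <<'E'
from p import *
where(); 
for n in('top','scene'):
    d=cap(n); img=d['img'][:,:,::-1]
    cv2.imwrite(f'pics/z1_{n}.png',cv2.resize(img[190:330,300:480] if n=='top' else img[80:250,190:390],None,fx=4,fy=3.5,interpolation=cv2.INTER_CUBIC))
E
```

```text
t 2.75 pos [ 0.4444 -0.2077  0.071 ] lane [-0.1602  0.1011] jaw ang rel lane x -0.0001 down [-0.001  0.    -1.   ] F [-0.4  0.7  0.9] w 0.844 q7 1.82
```

View pics/z1_top.png

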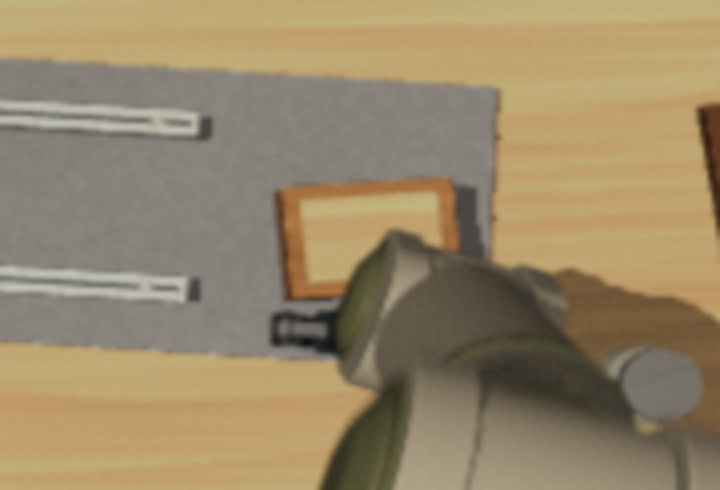

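View pics/z1_scene.png

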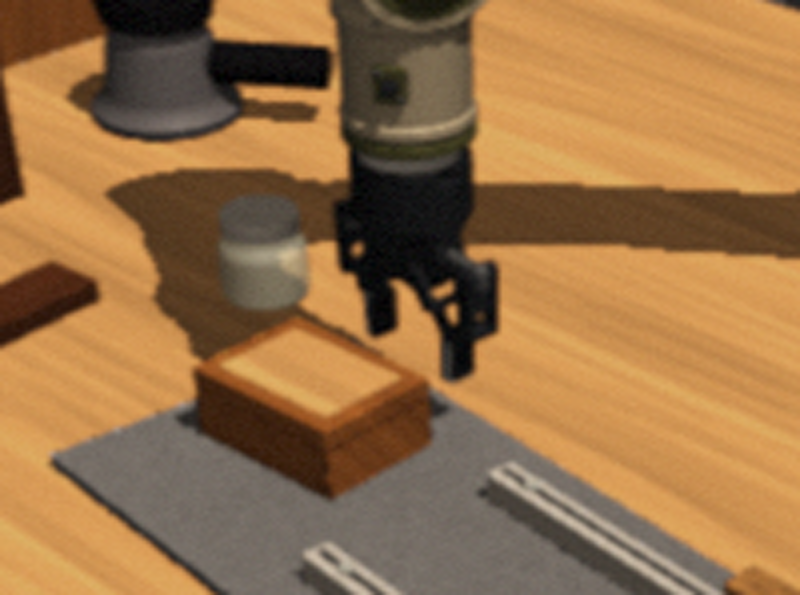

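The fingers are beside the box's left face, clear of it. I lower to TCP z≈0.046, then push in the lane's −y direction.

>>> play_rows(
  increments="0.01 0 0 0 40; 0.02 0 0 0 40; 0.024 0 0 0 40; 0.024 0 0.005 0 40; 0.024 0 0.01 0 40",
)

```text
clock: 3.27
position: [0.4555, -0.2088, 0.0502]
orientation: [0.707, 0.033, 0.706, -0.034]
wrist_force: [0.3, -0.6, 0.9]
width: 0.845
```

```bash
python3 - <<'E'
from p import *
where(); go(lane2w(-.164,.056),.046,0)
E
```

```text
t 3.27 pos [ 0.4555 -0.2088  0.0502] lane [-0.1603  0.0899] jaw ang rel lane x 0.0003 down [ 0.001 -0.    -1.   ] F [ 0.3 -0.6  0.9] w 0.845 q7 1.81
shift tool [ 0.0042 -0.0037  0.0339]
roll 0.0003 (tool x down => negative yaw)
```

>>> play_rows(
  increments="0 0 0.005 0 40; 0 0 0.010 0 40; 0 0 0.015 0 40; 0 0 0.020 0 40; 0 0 0.024 0 40",
)

```text
clock: 3.68
position: [0.478, -0.2101, 0.0496]
orientation: [0.706, 0.033, 0.707, -0.033]
wrist_force: [-4.4, 3.1, 3.2]
width: 0.843
```

>>> play_rows(
  increments="0 0 0.002 0 40; 0 0 0.004 0 40; 0 0 0.006 0 40; 0 0 0.006 0 40; 0 0 0.006 0 40",
)

```text
clock: 4.1
position: [0.4835, -0.211, 0.0495]
orientation: [0.705, 0.034, 0.707, -0.033]
wrist_force: [-4.1, 1.6, 3.1]
width: 0.844
```

```bash
cat >> p.py <<'E'
def box(d):
    img,hsv,P,Z,reg=board(d)
    mt=reg&(Z>.064)&(Z<.08)&(hsv[:,:,1]>70)&(P[:,:,0]<.66)&(P[:,:,0]>.44)
    c=big(mt); q=onplane(d,c,.072)[:,:2]; r=rect(q)
    print('box lane',np.round(w2lane(r[0]),4),'size',np.round(r[1],4),'yaw',round(r[2]-A,4))
    return c,q
E
python3 - <<'E'
from p import *
where()
d=cap('top'); c,q=box(d)
cv2.imwrite('pics/z2.png',cv2.resize(d['img'][190:330,300:480,::-1],None,fx=4,fy=4))
d=cap('scene'); box(d)
cv2.imwrite('pics/z2s.png',cv2.resize(d['img'][80:250,190:390,::-1],None,fx=4,fy=3.5,interpolation=cv2.INTER_CUBIC))
E
```

```text
t 4.1 pos [ 0.4835 -0.211   0.0495] lane [-0.1598  0.0618] jaw ang rel lane x 0.0002 down [-0.002  0.001 -1.   ] F [-4.1  1.6  3.1] w 0.844 q7 1.8
box lane [-0.1698  0.0031] size [0.0852 0.1203] yaw -0.0008
box lane [-0.1617  0.0058] size [0.1021 0.1306] yaw -0.0062
```

View pics/z2.png

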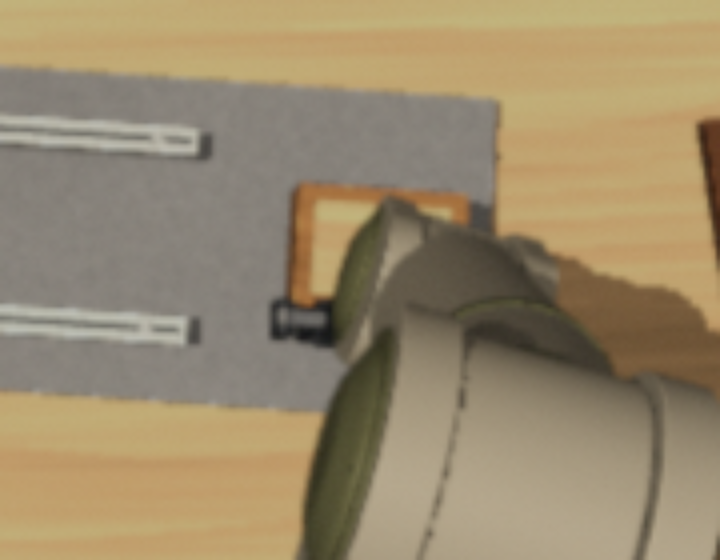

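View pics/z2s.png

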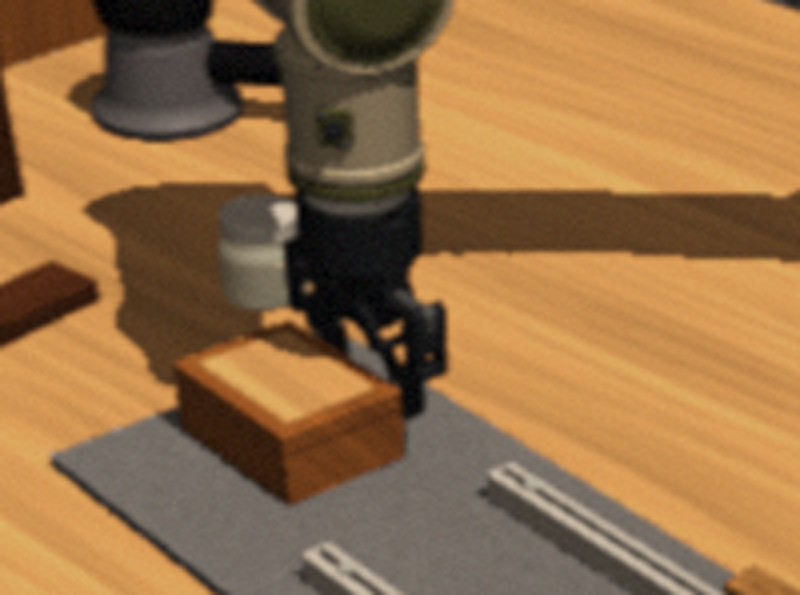

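>>> play_rows(
  increments="0 0 0.002 0 40; 0 0 0.004 0 40; 0 0 0.006 0 40; 0 0 0.006 0 40; 0 0 0.006 0 40",
)

```text
clock: 4.62
position: [0.49, -0.2121, 0.0495]
orientation: [0.706, 0.034, 0.707, -0.034]
wrist_force: [-5.7, 1.1, 3.9]
width: 0.842
```

>>> play_rows(
  increments="0 0 -0.01 0 40; 0 0 -0.02 0 40; 0 0 -0.03 0 40; 0 0 -0.04 0 40; 0 0 -0.05 0 40",
)

```text
clock: 5.03
position: [0.4398, -0.2073, 0.0494]
orientation: [0.706, 0.033, 0.706, -0.034]
wrist_force: [0.3, -0.4, -0.2]
width: 0.844
```

>>> play_rows(
  increments="-0.04 0 -0.01 0 40; -0.07 -0.03 -0.01 0 40; -0.1 -0.06 -0.01 0 40; -0.1 -0.1 -0.01 0 40; -0.1 -0.12 -0.01 0 40",
)

```text
clock: 5.45
position: [0.419, -0.3306, 0.1517]
orientation: [0.708, 0.033, 0.705, -0.036]
wrist_force: [0.9, 0.1, -0.7]
width: 0.841
```

```bash
python3 - <<'E'
from p import *
where(); 
d=cap('top'); c,q=box(d)
cv2.imwrite('pics/z3.png',cv2.resize(d['img'][190:330,240:480,::-1],None,fx=3.3,fy=4))
d=cap('scene'); box(d)
go(lane2w(-.265,0),.15,np.pi/2)
E
```

```text
t 5.45 pos [ 0.419  -0.3306  0.1517] lane [-0.285   0.1147] jaw ang rel lane x -0.0026 down [ 0.004 -0.005 -1.   ] F [ 0.9  0.1 -0.7] w 0.841 q7 2.01
box lane [-0.1703 -0.0009] size [0.0903 0.1203] yaw 0.0014
box lane [-0.1625 -0.0043] size [0.0959 0.1296] yaw -0.0026
shift tool [1.000e-04 2.020e-02 1.155e-01]
roll 1.5651 (tool x down => negative yaw)
```

View pics/z3.png

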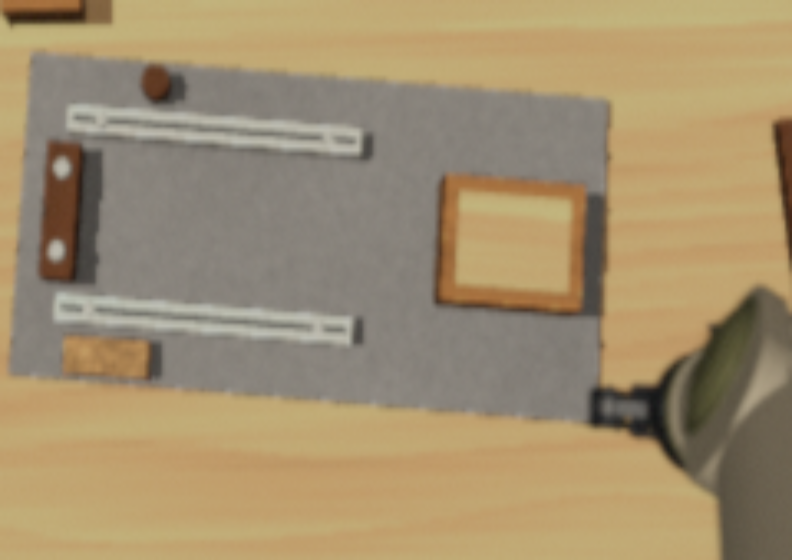

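>>> play_rows(
  increments="0 0 0.02 0.12 40; 0 0 0.04 0.24 40; 0 0.01 0.07 0.36 40; 0 0.01 0.1 0.48 40; 0 0.015 0.115 0.6 40",
)

```text
clock: 5.97
position: [0.5386, -0.3207, 0.1489]
orientation: [0.665, 0.242, 0.664, -0.242]
wrist_force: [0.2, -0.6, -0.6]
width: 0.845
```

>>> play_rows(
  increments="0 0 0 0.12 80; 0 0 0 0.24 80; 0 0 0 0.36 80; 0 0 0 0.48 80; 0 0 0 0.6 80",
)

```text
clock: 6.38
position: [0.5349, -0.3204, 0.1486]
orientation: [0.562, 0.428, 0.563, -0.428]
wrist_force: [0.9, 0.1, 0.0]
width: 0.684
```

>>> play_rows(
  increments="0 0 0 0.12 100; 0 0 0 0.24 100; 0 0 0 0.36 100; 0 0 0 0.365 100; 0 0 0 0.365 100",
)

```text
clock: 6.8
position: [0.5351, -0.3206, 0.1487]
orientation: [-0.478, -0.521, -0.479, 0.521]
wrist_force: [-0.5, 0.1, 0.0]
width: 0.61
```

```bash
python3 - <<'E'
from p import *
where(); print(rot().round(3))
go(lane2w(-.262,-.001),.06,np.pi/2)
d=cap('top'); box(d)
cv2.imwrite('pics/z4.png',cv2.resize(d['img'][190:330,240:480,::-1],None,fx=3.3,fy=4))
d=cap('scene'); box(d)
cv2.imwrite('pics/z4s.png',cv2.resize(d['img'][80:250,150:390,::-1],None,fx=3.3,fy=3.3,interpolation=cv2.INTER_CUBIC))
E
```

```text
t 6.8 pos [ 0.5351 -0.3206  0.1487] lane [-0.264  0.   ] jaw ang rel lane x -1.5607 down [-0.001  0.    -1.   ] F [-0.5  0.1  0. ] w 0.61 q7 0.81
[[-0.001  0.996 -0.085]
 [ 0.    -0.085 -0.996]
 [-1.    -0.001 -0.   ]]
shift tool [ 0.0887  0.0011 -0.002 ]
roll 0.0101 (tool x down => negative yaw)
box lane [-0.17  -0.001] size [0.0903 0.1208] yaw -0.0034
box lane [-0.1623 -0.0041] size [0.0954 0.1301] yaw -0.0036
```

View pics/z4s.png

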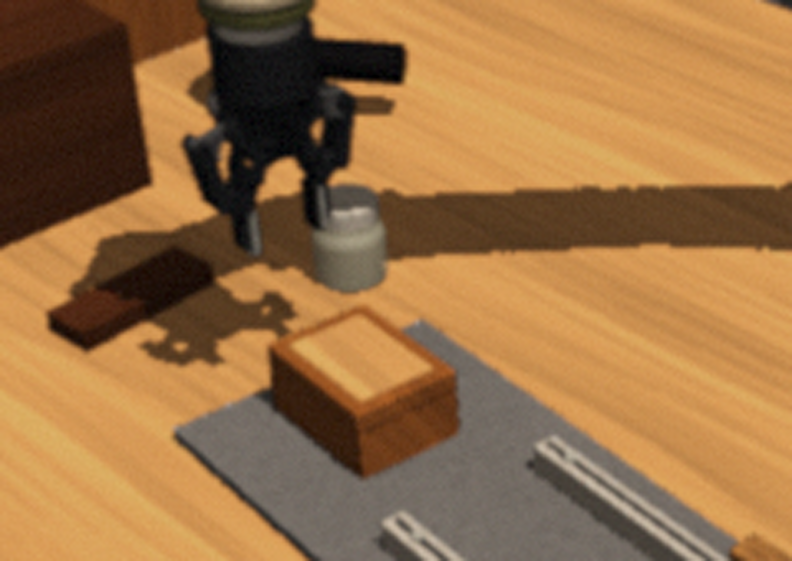

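>>> play_rows(
  increments="0.03 0.001 0 0.01 100; 0.06 0.001 0 0.01 100; 0.085 0.001 0 0.01 100; 0.095 0.001 0 0.01 100; 0.095 0.001 0 0.01 100",
)

```text
clock: 7.32
position: [0.5352, -0.3213, 0.0522]
orientation: [-0.474, -0.523, -0.476, 0.524]
wrist_force: [0.2, 1.2, 0.6]
width: 0.607
```

>>> play_rows(
  increments="0 0 -0.005 0 100; 0 0 -0.01 0 100; 0 0 -0.015 0 100; 0 0 -0.02 0 100; 0 0 -0.025 0 100",
)

```text
clock: 7.73
position: [0.5396, -0.2966, 0.0554]
orientation: [0.476, 0.524, 0.474, -0.524]
wrist_force: [-0.7, -5.6, 1.7]
width: 0.603
```

```bash
python3 - <<'E'
from p import *
where(); print(rot().round(3))
go(lane2w(-.2,-.0),.054,np.pi/2)
d=cap('top'); box(d)
d=cap('scene'); box(d)
cv2.imwrite('pics/z5s.png',cv2.resize(d['img'][80:250,150:390,::-1],None,fx=3.3,fy=3.3,interpolation=cv2.INTER_CUBIC))
E
```

```text
t 7.73 pos [ 0.5396 -0.2966  0.0554] lane [-0.2397 -0.0022] jaw ang rel lane x 1.5678 down [ 0.002 -0.001 -1.   ] F [-0.7 -5.6  1.7] w 0.603 q7 0.84
[[ 0.002  0.995 -0.098]
 [-0.001 -0.098 -0.995]
 [-1.     0.002  0.001]]
shift tool [ 0.0013 -0.0023 -0.0397]
roll -0.003 (tool x down => negative yaw)
box lane [-0.1823 -0.0324] size [0.0276 0.0881] yaw -0.0034
box lane [-0.1732 -0.0042] size [0.0952 0.1565] yaw -0.0033
```

View pics/z5s.png

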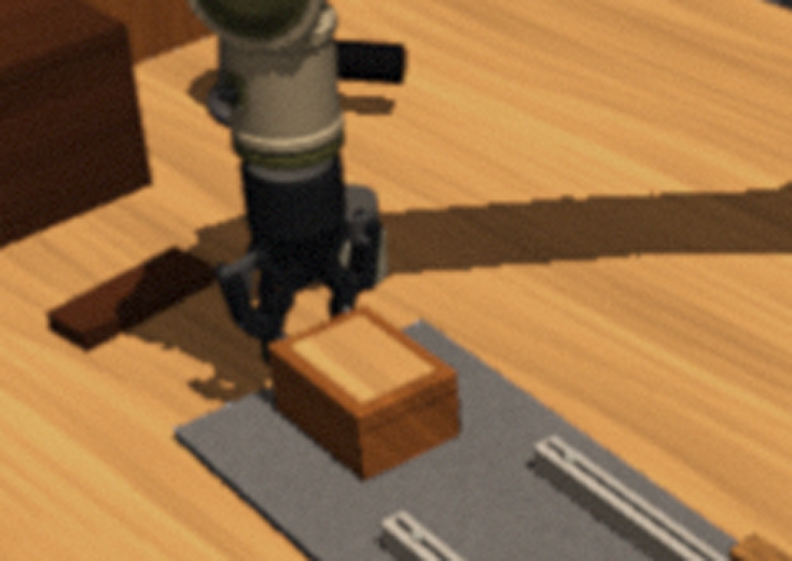

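>>> play_rows(
  increments="0 0 -0.01 0 100; 0 0 -0.02 0 100; 0 0 -0.03 0 100; 0 0 -0.04 0 100; 0 0 -0.05 0 100",
)

```text
clock: 8.25
position: [0.5442, -0.2489, 0.055]
orientation: [-0.475, -0.524, -0.473, 0.525]
wrist_force: [0.3, -6.2, 3.0]
width: 0.605
```

>>> play_rows(
  increments="0 0 -0.008 0 100; 0 0 -0.016 0 100; 0 0 -0.024 0 100; 0 0 -0.024 0 100; 0 0 -0.024 0 100",
)

```text
clock: 8.67
position: [0.5464, -0.2229, 0.0545]
orientation: [0.475, 0.524, 0.475, -0.524]
wrist_force: [0.0, -0.1, -0.8]
width: 0.611
```

```bash
cat > look.py <<'E'
import sys
from p import *
where()
d=cap('top'); box(d); k=sys.argv[1]
cv2.imwrite(f'pics/{k}t.png',cv2.resize(d['img'][190:310,230:440,::-1],None,fx=3.3,fy=3.3,interpolation=cv2.INTER_CUBIC))
d=cap('scene'); 
# front-top edge & side visible corners from scene
box(d)
cv2.imwrite(f'pics/{k}s.png',cv2.resize(d['img'][130:330,190:430,::-1],None,fx=3.3,fy=3,interpolation=cv2.INTER_CUBIC))
E
python3 look.py a
```

```text
t 8.67 pos [ 0.5464 -0.2229  0.0545] lane [-0.1656 -0.0019] jaw ang rel lane x 1.5676 down [ 0.  0. -1.] F [ 0.  -0.1 -0.8] w 0.611 q7 0.77
box lane [-0.0873 -0.0318] size [0.0302 0.1019] yaw -0.0059
box lane [-0.1036 -0.0048] size [0.0958 0.1608] yaw 0.0068
```

View pics/at.png

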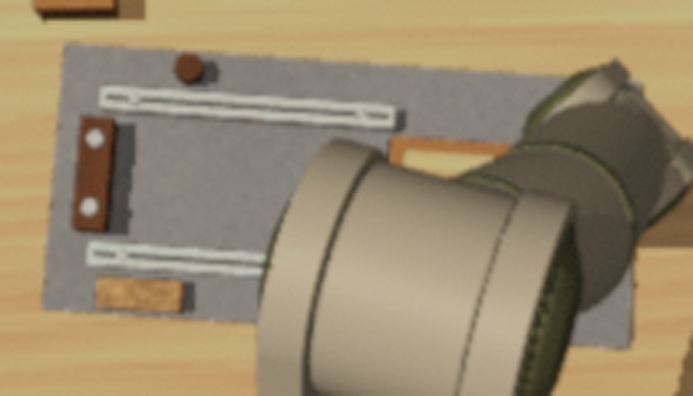

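View pics/as.png

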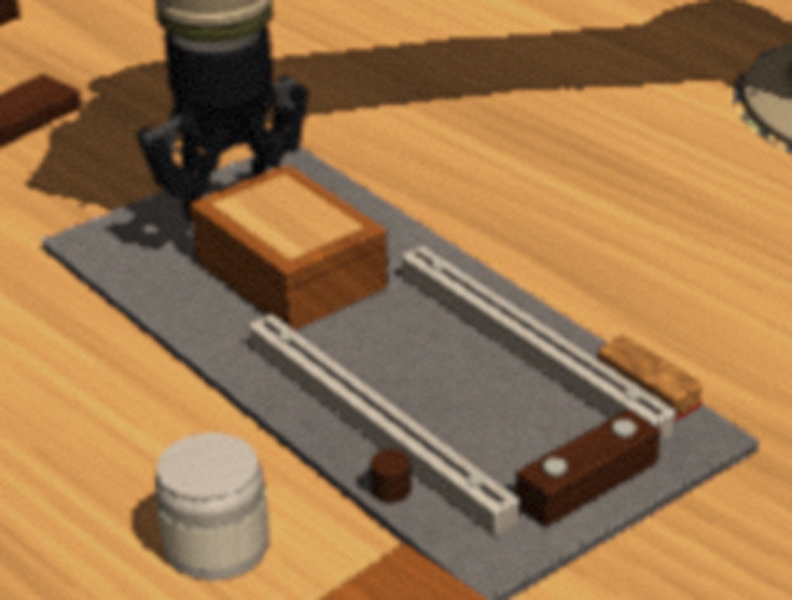

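Box is at the mouth, straight (≈−0.006 rad), y ≈ −2 mm. I continue down the lane.

>>> play_rows(
  increments="0 0 -0.01 0 100; 0 0 -0.02 0 100; 0 0 -0.03 0 100; 0 0 -0.04 0 100; 0 0 -0.05 0 100",
)

```text
clock: 9.18
position: [0.5514, -0.1727, 0.0544]
orientation: [-0.475, -0.524, -0.474, 0.524]
wrist_force: [-0.9, -5.2, 1.4]
width: 0.61
```

>>> play_rows(
  increments="0 0 -0.01 0 100; 0 0 -0.02 0 100; 0 0 -0.03 0 100; 0 0 -0.035 0 100; 0 0 -0.035 0 100",
)

```text
clock: 9.6
position: [0.5548, -0.1362, 0.0542]
orientation: [0.475, 0.524, 0.476, -0.523]
wrist_force: [0.1, 0.8, 0.5]
width: 0.61
```

```bash
python3 look.py b
```

```text
t 9.6 pos [ 0.5548 -0.1362  0.0542] lane [-0.0786 -0.0021] jaw ang rel lane x 1.5695 down [-0.001  0.002 -1.   ] F [0.1 0.8 0.5] w 0.61 q7 0.67
box lane [ 0.0122 -0.0277] size [0.0399 0.0764] yaw 0.0689
box lane [-0.007  -0.0064] size [0.0974 0.1393] yaw -0.0077
```

View pics/bs.png

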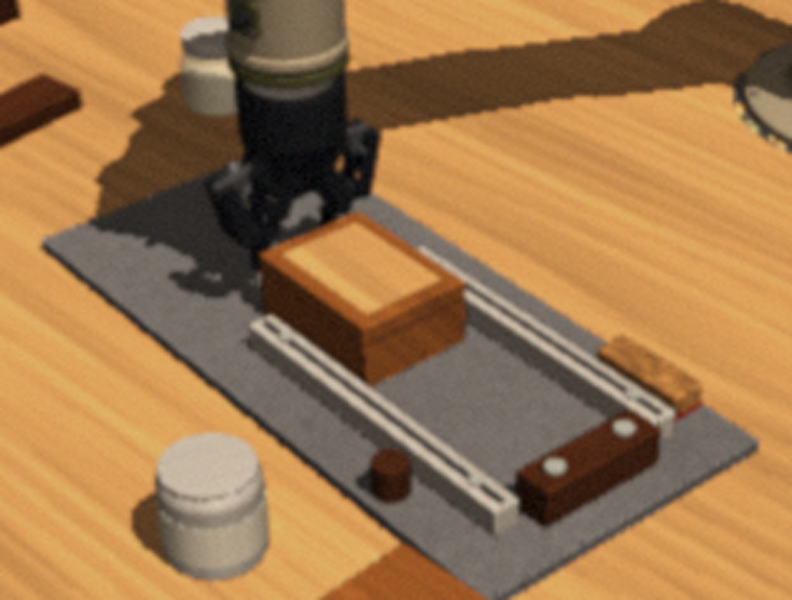

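View pics/bt.png

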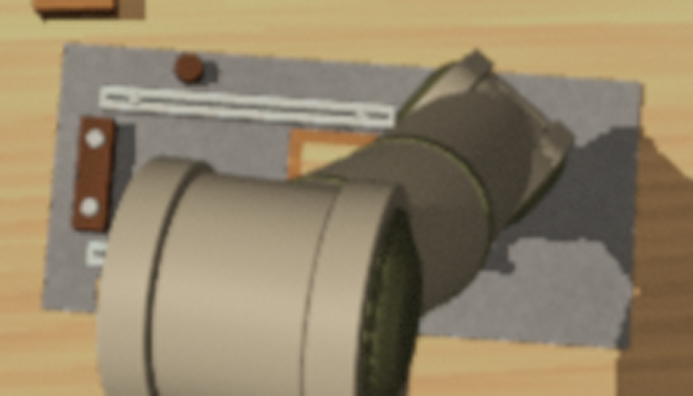

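>>> play_rows(
  increments="0 0 -0.01 0 100; 0 0 -0.02 0 100; 0 -0.001 -0.03 0 100; 0 -0.001 -0.04 0 100; 0 -0.001 -0.05 0 100",
)

```text
clock: 10.12
position: [0.5586, -0.088, 0.0543]
orientation: [-0.475, -0.524, -0.475, 0.524]
wrist_force: [0.2, -5.2, 0.9]
width: 0.609
```

>>> play_rows(
  increments="0 0 -0.01 0 100; 0 0 -0.02 0 100; 0 -0.001 -0.03 0 100; 0 -0.001 -0.04 0 100; 0 -0.001 -0.05 0 100",
)

```text
clock: 10.53
position: [0.5625, -0.038, 0.0543]
orientation: [-0.475, -0.524, -0.475, 0.524]
wrist_force: [-0.5, -3.9, 1.5]
width: 0.605
```

>>> play_rows(
  increments="0 0 -0.008 0 100; 0 0 -0.016 0 100; 0 0 -0.024 0 100; 0 0 -0.03 0 100; 0 0 -0.03 0 100",
)

```text
clock: 10.95
position: [0.5656, -0.0072, 0.0542]
orientation: [0.475, 0.524, 0.475, -0.524]
wrist_force: [0.1, 0.4, -0.2]
width: 0.605
```

```bash
python3 look.py c
```

```text
t 10.95 pos [ 0.5656 -0.0072  0.0542] lane [ 0.0509 -0.0006] jaw ang rel lane x 1.5687 down [-0.     0.001 -1.   ] F [ 0.1  0.4 -0.2] w 0.605 q7 0.49
box lane [ 0.1613 -0.0331] size [0.0257 0.0394] yaw 0.0692
box lane [ 0.1239 -0.0042] size [0.097  0.1352] yaw -0.023
```

View pics/cs.png

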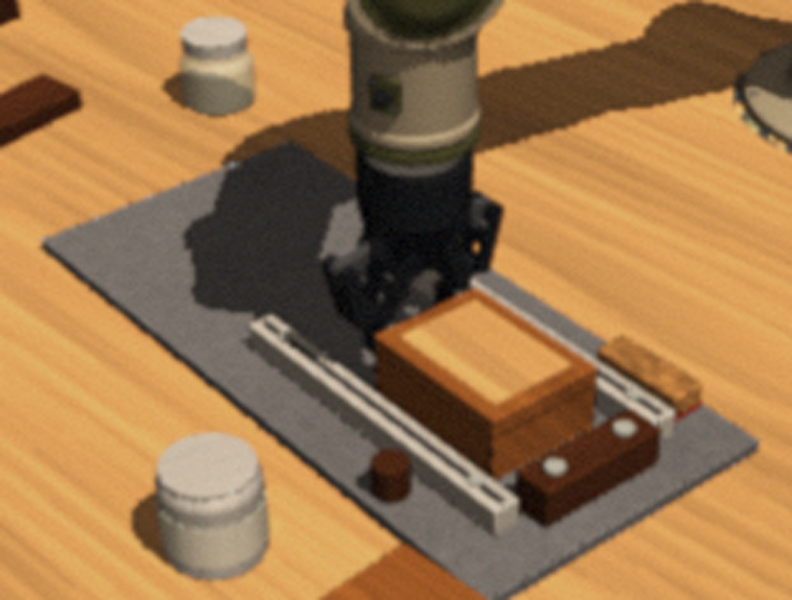

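>>> play_rows(
  increments="0 0 -0.005 0 100; 0 0 -0.01 0 100; 0 0 -0.014 0 100; 0 0 -0.018 0 100; 0 0 -0.018 0 100",
)

```text
clock: 11.47
position: [0.5674, 0.0098, 0.0542]
orientation: [0.475, 0.524, 0.475, -0.524]
wrist_force: [1.0, 0.0, -0.1]
width: 0.612
```

>>> play_rows(
  increments="0 0 -0.001 0 100; 0 0 -0.002 0 100; 0 0 -0.003 0 100; 0 0 -0.004 0 100; 0 0 -0.004 0 100",
)

```text
clock: 11.88
position: [0.5676, 0.0128, 0.0543]
orientation: [-0.475, -0.524, -0.475, 0.524]
wrist_force: [0.4, -1.7, -0.1]
width: 0.612
```

```bash
python3 look.py e
```

```text
t 11.88 pos [0.5676 0.0128 0.0543] lane [ 0.071  -0.0007] jaw ang rel lane x 1.567 down [-0.  0. -1.] F [ 0.4 -1.7 -0.1] w 0.612 q7 0.46
box lane [ 0.189  -0.0395] size [0.0198 0.0406] yaw 0.6656
box lane [ 0.1433 -0.0047] size [0.0962 0.1336] yaw 0.0101
```

View pics/es.png

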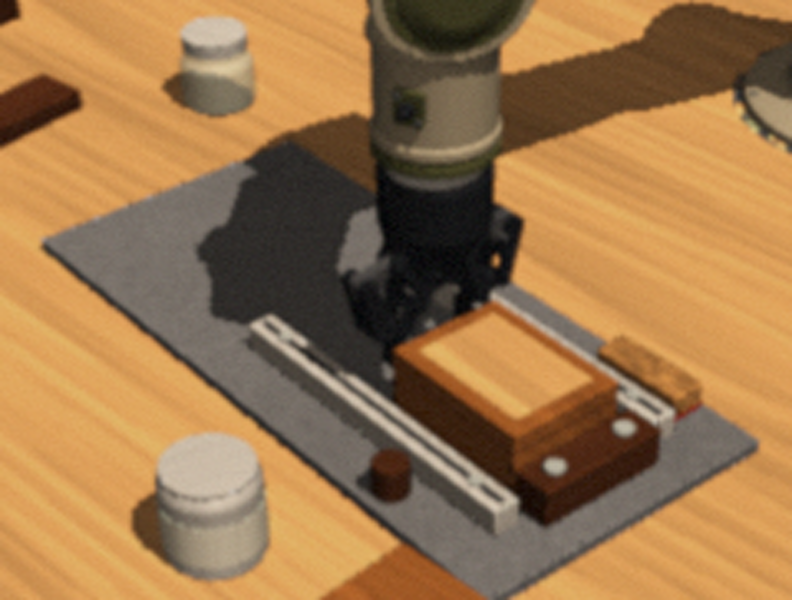

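Nearly or just touching the stop, though the force is still low. I press on gently in 3 mm steps and watch the force.

>>> play_rows(
  increments="0 0 -0.001 0 100; 0 0 -0.002 0 100; 0 0 -0.003 0 100; 0 0 -0.003 0 100; 0 0 -0.003 0 100",
)

```text
clock: 12.4
position: [0.568, 0.016, 0.0543]
orientation: [0.475, 0.524, 0.475, -0.524]
wrist_force: [1.3, -1.6, -1.5]
width: 0.613
```

```bash
python3 look.py f
```

```text
t 12.4 pos [0.568  0.016  0.0543] lane [ 0.0742 -0.0008] jaw ang rel lane x 1.5672 down [ 0.  0. -1.] F [ 1.3 -1.6 -1.5] w 0.613 q7 0.46
box lane [ 0.1929 -0.0402] size [0.0206 0.0406] yaw 0.6984
box lane [ 0.1403 -0.0056] size [0.0968 0.1447] yaw -0.0045
```

>>> play_rows(
  increments="0 0 -0.001 0 100; 0 0 -0.002 0 100; 0 0 -0.003 0 100; 0 0 -0.003 0 100; 0 0 -0.003 0 100",
)

```text
clock: 12.92
position: [0.5682, 0.0173, 0.0544]
orientation: [-0.475, -0.524, -0.474, 0.525]
wrist_force: [-0.6, -6.8, -1.9]
width: 0.61
```

>>> play_rows(
  increments="0 0 -0.001 0 100; 0 0 -0.002 0 100; 0 0 -0.003 0 100; 0 0 -0.003 0 100; 0 0 -0.003 0 100",
)

```text
clock: 13.33
position: [0.5685, 0.0173, 0.0546]
orientation: [-0.476, -0.524, -0.472, 0.526]
wrist_force: [-1.5, -15.1, 0.9]
width: 0.608
```

The hand has stalled and the force has risen to 15 N, so the box is against the stop. I back off straight and rise.

>>> play_rows(
  increments="0 0 0.005 0 100; 0 0 0.012 0 100; 0 0 0.025 0 100; 0 0 0.04 0 100; 0 0 0.05 0 100",
)

```text
clock: 13.75
position: [0.5637, -0.0288, 0.0545]
orientation: [0.475, 0.524, 0.475, -0.524]
wrist_force: [0.1, 0.1, 0.3]
width: 0.612
```

>>> play_rows(
  increments="-0.03 0 0 0 100; -0.07 0 0 0 100; -0.11 0 0 0 100; -0.15 0 0 0 100; -0.18 0 0 0 100",
)

```text
clock: 14.17
position: [0.5639, -0.0282, 0.2373]
orientation: [0.475, 0.525, 0.474, -0.524]
wrist_force: [-0.2, 0.0, -0.7]
width: 0.606
```

>>> play_rows(
  increments="0 0 0.04 0 100; 0 0 0.08 0 100; 0 0 0.12 0 100; 0 0 0.16 0 100; 0 0 0.2 0 100",
)

```text
clock: 14.58
position: [0.5436, -0.2282, 0.2346]
orientation: [0.475, 0.524, 0.475, -0.523]
wrist_force: [1.0, 0.4, -0.0]
width: 0.607
```

>>> play_rows(
  increments="0 0 0.03 0 100; 0 0 0.06 0 100; 0 0 0.06 0 100; 0 0 0.06 0 100; 0 0 0.06 0 100",
)

```text
clock: 15.0
position: [0.5379, -0.2861, 0.2341]
orientation: [0.474, 0.524, 0.475, -0.524]
wrist_force: [0.3, 1.0, 0.6]
width: 0.608
```

```bash
python3 look.py g
```

```text
t 15.0 pos [ 0.5379 -0.2861  0.2341] lane [-0.2294  0.0005] jaw ang rel lane x 1.567 down [-0.     0.001 -1.   ] F [0.3 1.  0.6] w 0.608 q7 0.74
box lane [ 0.1449 -0.0018] size [0.0906 0.1199] yaw -0.0006
box lane [ 0.1518 -0.0057] size [0.0966 0.1271] yaw -0.0023
```

View pics/gt.png

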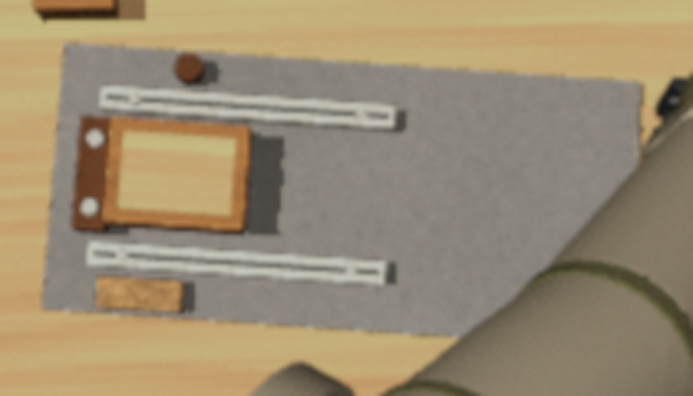

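View pics/gs.png

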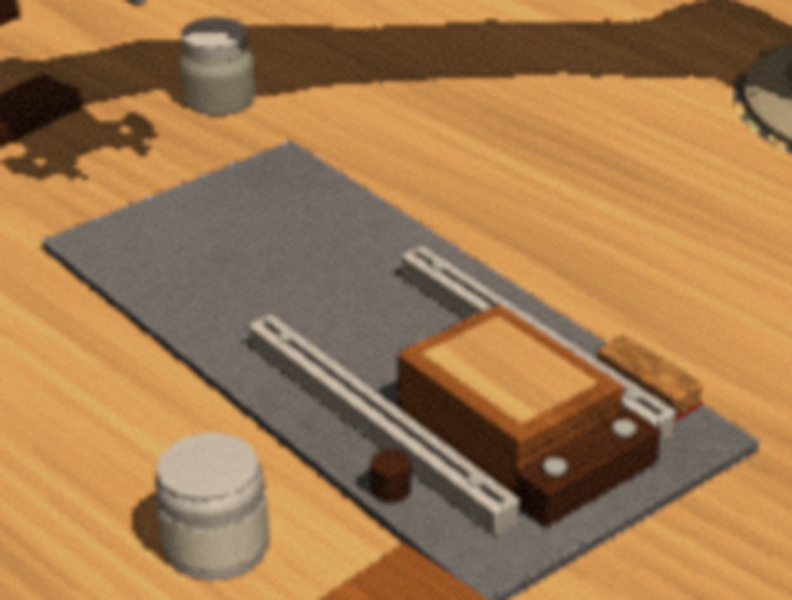

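The box sits flush against the stop: x 0.1449, y −0.0018, yaw −0.0006 by the top view. I hand the job in.

```bash
python3 -c "
from bench import manip
print(manip.finish_job())"
```

```text
the job is handed in; nothing more can be done
None
```

The oak box is at the end of the lane with its front against the stop block, and the job is handed in after about 15 s of the 64 s. No verdict was reported.

**What I did:** On the apron I squared and centred the box by pushing its left side with both fingertips. I then pushed it from behind with two fingers down the lane. At the stop the hand stalled and the force rose to 15 N. After that I backed off straight, raised the hand and moved it away.

**Last checks, in the lane frame:**

| View | x (m) | y (m) | Yaw (rad) |
|---|---|---|---|
| Top | 0.1449 (0.145 is flush with the stop) | −0.0018 | −0.0006 |
| Scene | 0.152 | −0.006 | −0.002 |

- **Disagreement:** the scene view puts x about 7 mm past flush, which is impossible. I trusted the top view, because its measured box size was right (0.0906 × 0.1199 m). In the scene view the outline takes in part of the box's sides, and its measurements were shifted against the top view by a few millimetres throughout.
- **Occlusion:** the arm hid most of the box from the top camera during the lane push. Some of the top readings there (yaw 0.07 to 0.7 rad) were meaningless, so I followed the box by the scene view and the hand position.
- **Rails and other things:** I saw no sign of rail contact. I estimate about 12 mm between the box and either rail, with the box at most 2–3 mm off centre. In the last pictures nothing else appears to have moved, but I checked that only by eye.

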